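# Stow coverslips in the dry chest and set its purge valve

### The job

Put the coverslip packet flat into the open top drawer of the small dry-storage chest and slide that drawer fully shut. Then set the nitrogen purge: turn the knurled thumbscrew on top of the chest clockwise until it seats, back it off a quarter turn from there, and finish still gripping the thumbscrew, holding that setting while the gas flow settles. Leave the other things on the worktop where they stand.

Things in the scene. Friction and masses are not known exactly. Their poses are not given: they have to be found in the camera images.
- packet_center (a point): Centre of the coverslip packet: a white cardboard box, 35 (its own x) x 60 (its own y) x 14 mm (z), about 40 g, lying flat on the worktop at the start, so this point is 7 mm above what it lies on.
- chest_drawer_3 (a joint): Opening of the chest's top drawer, m: 0 = fully shut, up to 0.08 = fully out. It runs very freely and stays where it is left. The other two drawers of the chest are shut and fixed.
- drawer_floor (a point): Centre of the top drawer's inner floor, moving with it; 69 mm above the worktop. x points into the chest (the way it shuts), y along the drawer front, z up. Inside: 113 mm (x) by 126 mm (y), walls 23 mm, front panel 27 mm high, its inner face at x = -0.057. Only the first stretch behind that face, as long as the opening, is uncovered; the chest's top plate (100 mm above the worktop) covers the rest.
- drawer_pull (a point): Outer end of the small round pull (10 mm diameter, 8 mm long) in the middle of the top drawer's front panel; 82 mm above the worktop; moves with the drawer, axes as drawer_floor. The front panel is 132 mm wide and reaches 14 mm above and below this point.
- knob_grip (a point): Middle of the purge valve's thumbscrew on top of the chest: a steel knurled round knob, 32 mm diameter, 20 mm high, upright axis; the point is on the axis, half-way up, 168 mm above the worktop when seated (it rises 0.5 mm per rad opened). A dark line on its top shows its turn. Apart from its stem and the nut below it (16 mm wide), all within 60 mm of the axis ends 30 mm or more below the point.
- valve_knob (a joint): Turn of the thumbscrew, rad: 0 = seated (hard stop, clockwise from above), growing counter-clockwise (opening); pi/2 = backed off a quarter turn; it can open to 3.6. It stays where it is left and turns with a friction torque of about 0.05 N m. A friction grip on the knob simply slips once it has seated.
- valve_stem: The valve's stem with the thumbscrew on it (origin on the axis at the knob's underside). It moves up and down only.
- timer: Bystander: white bench timer with a round dial on top, 54 x 66 x 40 mm, origin under its centre.
- dropper: Bystander: brown dropper bottle with a black nozzle, 29 mm diameter, 79 mm high, origin under its centre.
- cup: Bystander: sample cup with a screw cap, 55 mm diameter, 58 mm high, origin under its centre.
- bottle_amber: Bystander: amber reagent bottle, 60 mm diameter, 120 mm high, origin under its centre.
- forceps: Bystander: steel forceps lying flat, 17 x 120 x 8 mm, origin under their centre.
Mind the look-alikes: they are no part of the job. Of the things that look like the part that bears packet_center, the larger one is meant.

How it is judged:
By the outcome, as a careful person would: the job done as asked, in the order asked, and still so for the second after the job is handed in, while the arm keeps its last pose, push and grip.
It also fails if it takes over 72 s, if anything falls off the work surface, if the arm or the gripper's body presses on something with over 40 N, if the wrist force passes 120 N, or if a joint passes its speed limit or range.

### The arm

A 6-joint arm with a two-finger parallel gripper is mounted at the origin on a cart in front of the work surface, level with it; the furniture and walls round the work are solid. World frame = base frame: x ahead of the robot, y to its left, z up, the work surface at z = 0. Lengths are in mm, angles in rad, forces in N, time in s.
With the tool pointing down it reaches from about 300 to 775 mm from the base axis. Payload 14.6 kg.
Tool frame: the origin (TCP) lies between the finger pads; the fingertips stand 19 mm ahead of it and the grasp point (between the pads) is the TCP; z points along the fingers, y is the line along which they close (so a half turn about z gives the same grasp; the last joint's range is limited). The gripper opens to 94 mm and grips with 3 to 60 N. Pads are 16 mm wide; open, the fingers measure 119 mm over their backs; the gripper's body (75 mm by 177 mm) begins 78 mm behind the grasp point.
Start: joints at [1.094, 0.3, 1.521, -0, 1.321, -0.067], TCP at [219.131, 504.451, 224.446] pointing down, gripper open.
Joint ranges: [-3.03, 3.03], [-0.79, 2.21], [0.23, 2.52], [-1.04, 4.18], [0, 3.07], [-2.55, 2.55]. Speed limits (rad/s): [2.22, 2.22, 2.57, 3.14, 3.14, 3.14].

### API

Orientations are given as [roll, pitch, yaw] about the fixed x, y, z axes, in that order (R = Rz(yaw) Ry(pitch) Rx(roll)).
In Python, from cell import monitor, imaging, job, find_in, trace gives the robot as it stands. The module is installed in compiled form; this text tells all that it offers.
- The arm moves only by the tool arm_command, never from a script. Its argument "steps" is a list of rows, each a list of 5 numbers: the opening, from 0 (shut) to 1 (fully open), then the shift along the tool's x, y, z in mm, then the turn about the tool's z in degrees. In form: [[gripper, dx, dy, dz, turn], ...]. A call has 1 to 20 rows; each row is the pose to reach, as a shift and turn from the pose commanded when the call began, along the tool's axes at that moment; what a row does not reach only later rows make up. A row lasts 1/8 s, in which the tool goes at most 62.5 mm and 10.7 degrees, less where a joint would pass 70% of its speed; a pose out of reach is approached as far as the arm can. A call with a gripper value outside its range is refused whole. The fingers move at their own pace and stop on an object; "force" is the grip in N (left out, the last holds). Time passes only in rows, so rows that repeat a pose let the fingers close. It gives the time, the measured TCP pose, the force, the opening and the grip force at its end, in the units of the state.
- monitor.read_state(): the state, without advancing time (a new reading comes with each control period).
- imaging.camera(name): name is "side" or "top" or "wrist"; returns a dict with "img" (400x640x3 uint8, red, green, blue), "mtx" (3x3 intrinsics, pixels), "view" (4x4, takes a point from world to camera coordinates). Camera axes: x right, y down, z forward; pixel columns grow to the right and rows downward; lengths in mm; the calibration is good to about 2 mm. A picture is of the moment at which its call begins. There is no depth.
- job.sign_off(): hands the job in; it is judged then, once.
Trained networks look in a picture, given as the dict that the camera call returned (one of the last four; its "shot" number tells which), for a name from the list of things; names that differ only in an ending like _2 or _b are one class to them, and where a whole thing is asked for, a point or a joint stands for the part that bears it (a point fixed in the world has none). Each returns a list of dicts, best first, with "p" (0 to 1); they miss things now and then, are a little off and sometimes report something else, mostly with a low value. They report only what shows in the picture. A call takes as long as a camera call. They do not tell look-alikes from the thing itself.
- find_in(picture, target): "rect" ([centre column, centre row, width, height] in pixels, round what is visible of it).
- trace(picture, target): "region" (400x640 bool, what is visible of it) and "rect" ([centre column, centre row, width, height] in pixels, round what is visible of it).
The state is a dict: "clock": time; "joints": joint angles; "qd": joint speeds; "effort": joint torques, N m; "eef_pos": TCP position; "eef_rot": TCP orientation; "wrist_force": force on the tool from outside, world axes, zero at the start; "moment": the same for the moment, N m; "finger_gap": finger opening in mm; "finger_force": force on a finger pad.
Only numpy, scipy, OpenCV 4.12 (cv2) and the standard library are available. Lean on these libraries where they do the work, as an engineer would, in place of code of your own. Each camera call takes 0.05 s, during which the arm holds its last target. There are 200 camera calls.

## Working session

There is one attempt and no reset: what is moved stays moved. The work goes in short steps, Python scripts to look and compute and a tool call to move; the robot and the scene stay as the last step left them, time stands still between calls to the robot, and variables do not carry over. Pictures are saved under pics/ and viewed, at most 10 in all, crops included, and the job is handed in when it is done.

Besides the shell and the picture viewer there is one more tool, called after "Call:" in YAML: its name, and indented under it one key for each argument. arm_command: Moves the arm, as the interface text tells. Its arguments: {"type":"object","properties":{"steps":{"type":"array","items":{"type":"array","items":{"type":"number"}}},"force":{"type":"number"}},"required":["steps"]}

```bash
mkdir -p pics; cat > h.py <<'E'
import numpy as np, cv2
from cell import monitor, imaging, job, find_in, trace
def ray(c,uv):
    V=c["view"];R=V[:3,:3];t=V[:3,3]
    d=R.T@np.linalg.inv(c["mtx"])@np.array([uv[0],uv[1],1.]);return -R.T@t,d/np.linalg.norm(d)
def atz(c,uv,z):
    o,d=ray(c,uv);return o+d*(z-o[2])/d[2]
def tri(obs):
    A=np.zeros((3,3));b=np.zeros(3);rs=[ray(c,u) for c,u in obs]
    for o,d in rs:
        P=np.eye(3)-np.outer(d,d);A+=P;b+=P@o
    p=np.linalg.solve(A,b);return p,[np.linalg.norm((np.eye(3)-np.outer(d,d))@(p-o)) for o,d in rs]
def proj(c,p):
    q=c["mtx"]@(c["view"][:3,:3]@np.asarray(p)+c["view"][:3,3]);return q[:2]/q[2]
def save(c,n,crop=None,s=1):
    im=c["img"][:,:,::-1]
    if crop: im=im[crop[1]:crop[3],crop[0]:crop[2]]
    cv2.imwrite("pics/"+n,cv2.resize(im,None,fx=s,fy=s,interpolation=cv2.INTER_CUBIC))
E
python3 - <<'E'
from h import *
np.set_printoptions(precision=1,suppress=True)
ims=[]
for n in ["top","side"]:
    c=imaging.camera(n);save(c,n+"0.png",s=1.25);print(n,ray(c,(320,200)))
    for t in ["packet_center","chest_drawer_3","drawer_pull","knob_grip","timer","dropper","cup","bottle_amber","forceps"]:
        print(t,[(np.round(r["rect"],1).tolist(),round(r["p"],2)) for r in find_in(c,t)][:4])
c=imaging.camera("wrist");save(c,"w0.png");print(ray(c,(320,200)));print(monitor.read_state())
E
```

```text
top (array([ 386.4,  -59. , 1323. ]), array([ 0.2,  0. , -1. ]))
packet_center [([346.1, 253.5, 19.1, 18.3], 0.57), ([268.3, 265.8, 11.4, 19.9], 0.42)]
chest_drawer_3 [([210.2, 228.3, 45.8, 53.5], 0.57), ([184.2, 198.1, 11.7, 10.1], 0.44)]
drawer_pull [([212.8, 228.3, 49.4, 51.8], 0.61)]
knob_grip [([180.7, 199.4, 12.5, 9.7], 0.67)]
timer []
dropper [([416.4, 167.6, 21.9, 25.4], 0.58)]
cup [([231.4, 154.1, 19.6, 24.9], 0.68), ([211.6, 227.8, 45.4, 50.9], 0.27)]
bottle_amber [([417.6, 167.1, 20.5, 23.5], 0.61), ([344.6, 249.7, 18.9, 18.9], 0.41)]
forceps [([215.2, 227.6, 50.7, 55.6], 0.32)]
side (array([ 347.2, 1243.3,  604.8]), array([ 0.2, -0.9, -0.3]))
packet_center [([371.3, 225.2, 20.6, 10.1], 0.69)]
chest_drawer_3 [([337.5, 255.5, 51.7, 37.4], 0.82)]
drawer_pull [([335.0, 257.8, 53.7, 36.2], 0.55)]
knob_grip [([296.9, 232.8, 11.5, 14.2], 0.47)]
timer [([336.1, 254.6, 59.1, 40.9], 0.66), ([374.6, 205.7, 17.4, 17.0], 0.45)]
dropper [([374.8, 233.2, 9.4, 25.2], 0.46)]
cup [([252.3, 260.2, 16.3, 28.7], 0.85), ([371.0, 224.8, 19.7, 9.0], 0.56)]
bottle_amber [([310.3, 186.4, 13.6, 32.1], 0.65)]
forceps [([390.8, 196.8, 21.6, 9.0], 0.38), ([314.1, 186.2, 19.3, 34.1], 0.26)]
(array([158.2, 530.2, 384.6]), array([ 0.2, -0.1, -1. ]))
{'clock': 1.05, 'joints': array([ 1.1,  0.3,  1.5,  0. ,  1.3, -0.1]), 'qd': array([-0., -0.,  0.,  0.,  0.,  0.]), 'effort': array([  0. , -53.2, -35.3,   0.1,   0. ,   0. ]), 'eef_pos': array([219.1, 504.5, 224.4]), 'eef_rot': array([ 3.1, -0. ,  2.7]), 'wrist_force': array([-0.2,  0.4, -0.2]), 'moment': array([-0., -0.,  0.]), 'finger_force': 0.0, 'finger_gap': 94.04379938109203}
```

View pics/top0.png

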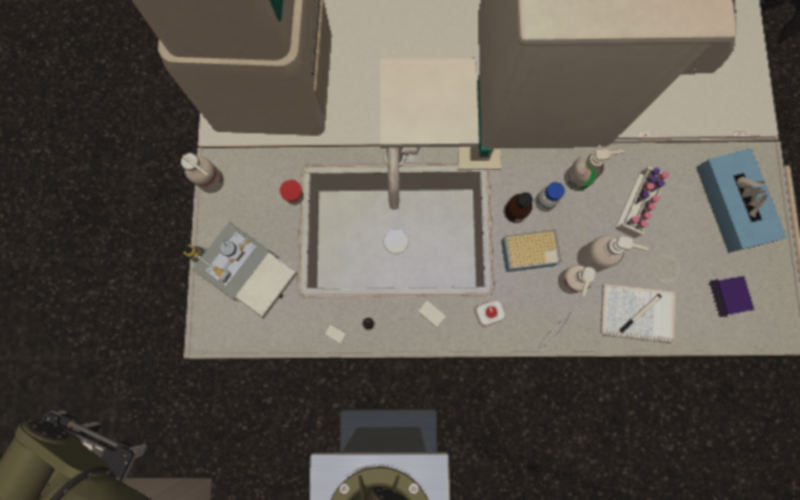

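View pics/side0.png

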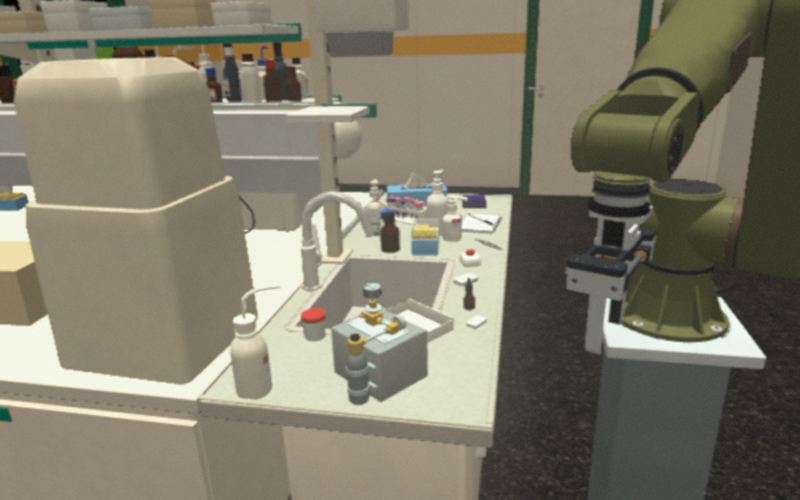

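The top view shows the chest at about (190,210) raw, with its drawer open towards the lower right and the knob near (182,198). The larger packet is at (346,251), the small look-alike at (268,266), the dropper at (294,258) and the timer at (392,250). The side view agrees with this.

```bash
python3 - <<'E'
from h import *
np.set_printoptions(precision=1,suppress=True)
t=imaging.camera("top");s=imaging.camera("side")
for n,uv,z in [("pk",(346,251),7),("pk2",(268,266),7),("knob",(182,198),168),("drop",(294,258),40),("timer",(392,250),40),("cup",(232,153),58),("drawer",(212,228),90)]:
    print(n,atz(t,uv,z))
for n,a,b in [("pk",(346,251),(371.3,225)),("knob",(181.5,198.5),(297,232.5))]: print(n,tri([(t,a),(s,b)]))
for r in trace(t,"packet_center"):
    m=r["region"].astype(np.uint8);k=cv2.findContours(m,0,2)[0];k=max(k,key=cv2.contourArea)
    P=np.array([atz(t,q[0],14)[:2] for q in k],np.float32);print(r["rect"],r["p"],cv2.minAreaRect(P))
print(monitor.read_state()["eef_rot"]); w=imaging.camera("wrist");print(np.round(w["view"],3),w["mtx"])
save(t,"chest0.png",(140,160,300,280),5)
E
```

```text
pk [ 471.6 -129.2    7. ]
pk2 [428.2 105.5   7. ]
knob [607.4 322.6 168. ]
drop [450.   25.3  40. ]
timer [ 471.6 -262.3   40. ]
cup [766.1 213.7  58. ]
drawer [534.1 257.5  90. ]
pk (array([ 474.5, -129.5,   -0.2]), [np.float64(2.395685240999168), np.float64(2.395685240999204)])
knob (array([606. , 323.3, 170.3]), [np.float64(0.42477513748646056), np.float64(0.4247751374863487)])
[346.3, 250.8, 22.0, 15.7] 0.77 ((472.7274475097656, -125.84364318847656), (56.860137939453125, 40.32265090942383), 44.566226959228516)
[268.2, 266.2, 10.2, 17.0] 0.68 ((425.6737060546875, 106.62706756591797), (41.50273895263672, 21.386791229248047), 61.280914306640625)
[3.1 0.  2.7]
[[   0.4    0.9   -0.  -549.3]
 [   0.9   -0.4    0.2  -24. ]
 [   0.2   -0.1   -1.   389.6]
 [   0.     0.     0.     1. ]] [[347.4   0.  318.7]
 [  0.  347.4 200. ]
 [  0.    0.    1. ]]
```

View pics/chest0.png

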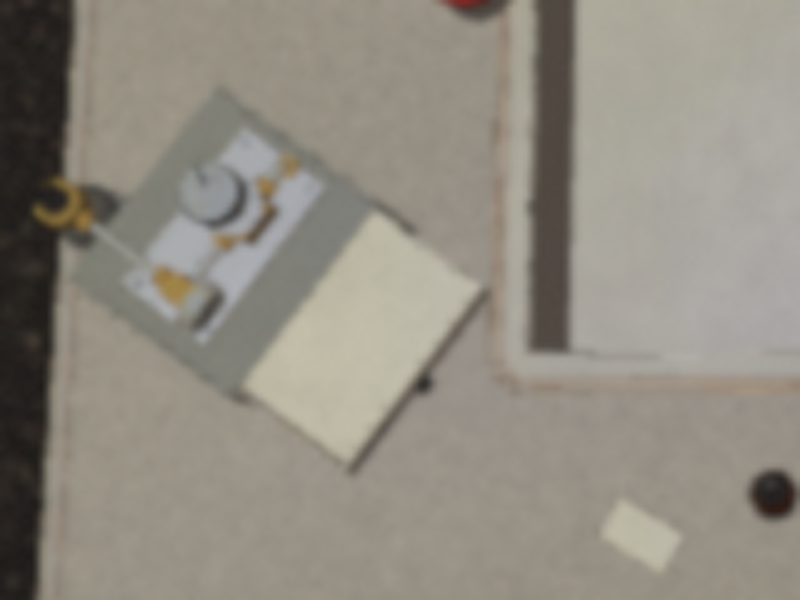

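```bash
cat >> h.py <<'E'
def rel(target,yaw=None,cur=None):
    s=monitor.read_state();p,r=(s["eef_pos"],s["eef_rot"]) 
    from scipy.spatial.transform import Rotation as Ro
    R=Ro.from_euler("xyz",r).as_matrix();d=R.T@(np.asarray(target,float)-p)
    # tool x direction heading
    h=np.arctan2(R[1,0],R[0,0]);out="shift %s heading %.1f j6 %.2f"%(np.round(d,1),np.degrees(h),s["joints"][5])
    if yaw is not None:
        a=-(yaw-np.degrees(h));out+=" turn %.1f (mod180 %.1f)"%((a+180)%360-180,(a+90)%180-90)
    return out
E
python3 - <<'E'
from h import *
np.set_printoptions(precision=1,suppress=True)
t=imaging.camera("top")
pull=atz(t,(224.8,236.6),82);a=atz(t,(237,218.4),96);b=atz(t,(210,254),96)
e=(b-a);e/=np.linalg.norm(e);print(pull,a,b,np.linalg.norm(b-a),"front heading",np.degrees(np.arctan2(e[1],e[0])))
# knob heading from front mid
print(rel((480,240,330)),monitor.read_state()["clock"])
E
```

```text
[510.  221.7  82. ] [560.5 185.3  96. ] [459.7 258.8  96. ] 124.70448768423546 front heading 143.8839378191949
shift [-344.6 -138.6 -105.6] heading 156.5 j6 -0.07 1.3
```

Call:
arm_command:
  steps:
    - [1,0,0,-60,0]
    - [1,-345,-139,-106,0]
    - [1,-345,-139,-106,0]
    - [1,-345,-139,-106,0]
    - [1,-345,-139,-106,0]
    - [1,-345,-139,-106,0]
    - [1,-345,-139,-106,0]
    - [1,-345,-139,-106,0]
    - [1,-345,-139,-106,0]
    - [1,-345,-139,-106,0]

```text
clock: 2.55
eef_pos: [479.4, 240.5, 330.4]
eef_rot: [3.142, -0.0, 2.733]
wrist_force: [-0.0, -0.1, -0.1]
finger_gap: 94.3
finger_force: 0.0
```

```bash
python3 - <<'E'
from h import *
np.set_printoptions(precision=1,suppress=True)
w=imaging.camera("wrist");save(w,"w1.png",s=1.25)
np.savez("w1.npz",view=w["view"],mtx=w["mtx"])
s=monitor.read_state();print(s["clock"],s["eef_pos"],s["eef_rot"],np.abs(s["qd"]).max())
for t in ["chest_drawer_3","drawer_pull","knob_grip","packet_center"]:
    print(t,[(np.round(r["rect"],1).tolist(),round(r["p"],2)) for r in find_in(w,t)][:3])
print(rel((472,-100,200)))
E
```

```text
2.6 [479.4 240.5 330.4] [-3.1 -0.   2.7] 0.0031359319510187735
chest_drawer_3 [([351.1, 211.6, 90.4, 120.3], 0.85)]
drawer_pull [([352.6, 210.4, 92.2, 114.4], 0.87)]
knob_grip []
packet_center [([214.0, 169.9, 37.2, 19.0], 0.69), ([91.1, 254.2, 47.7, 18.3], 0.6)]
shift [-128.  -315.1  130.5] heading 156.6 j6 -0.77
```

View pics/w1.png

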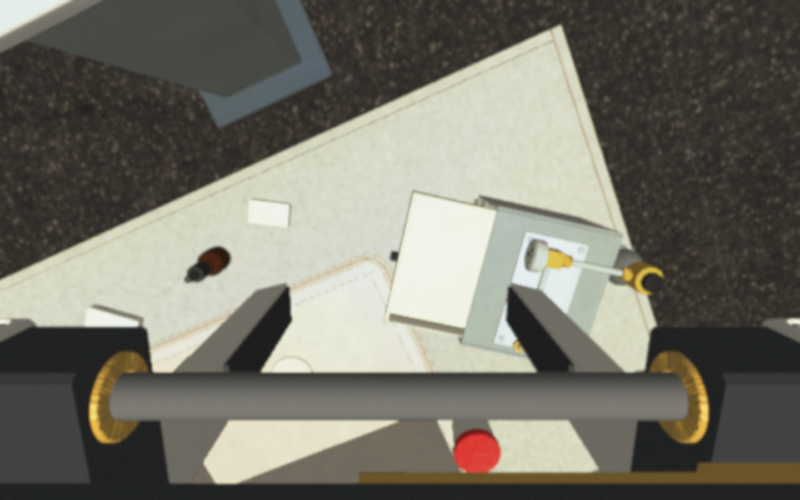

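The wrist view shows the drawer front edge running from (330,154) to (310,256) raw, the pull at (315,205) and the knob at (430,204). The packets and dropper are on the left. I'll go to the packet next.

```bash
python3 - <<'E'
from h import *
np.set_printoptions(precision=1,suppress=True)
w=dict(np.load("w1.npz"));t=imaging.camera("top")
for n,a,b in [("pull",(224.8,236.6),(315,204.8)),("c1",(237,218.4),(310.4,256)),("c2",(210,254),(329.6,153.6)),("knobtop",(182.4,199),(430,204))]:
    print(n,tri([(t,a),(w,b)]))
for n,b,z in [("pull",(315,204.8),82),("c1",(310.4,256),96),("c2",(329.6,153.6),96),("e1",(371.2,264),100),("e2",(397,166),100),("knobtop",(430,204),178)]: print(n,atz(w,b,z))
print(rel((521,-176,200),135))
E
```

```text
pull (array([510.1, 221.3,  84.4]), [np.float64(0.3695193942101265), np.float64(0.3695193942099648)])
c1 (array([564.6, 188.8,  87.1]), [np.float64(3.2743023848982475), np.float64(3.2743023848981467)])
c2 (array([460.6, 261.6,  85.3]), [np.float64(0.19596957814181137), np.float64(0.1959695781417749)])
knobtop (array([ 650.2,  404.2, -124.3]), [np.float64(15.419956361345003), np.float64(15.419956361345086)])
pull [511.  221.1  82. ]
c1 [564.3 191.9  96. ]
c2 [459.6 261.7  96. ]
e1 [601.5 255.9 100. ]
e2 [502.3 326.2 100. ]
knobtop [530.9 329.9 178. ]
shift [-203.1 -365.2  130.5] heading 156.6 j6 -0.77 turn 21.6 (mod180 21.6)
```

Call:
arm_command:
  steps:
    - [1,-203,-365,40,10]
    - [1,-203,-365,100,20]
    - [1,-203,-365,130,22]
    - [1,-203,-365,130,22]
    - [1,-203,-365,130,22]
    - [1,-203,-365,130,22]
    - [1,-203,-365,130,22]
    - [1,-203,-365,130,22]
    - [1,-203,-365,130,22]
    - [1,-203,-365,130,22]

```text
clock: 4.1
eef_pos: [521.3, -175.0, 201.2]
eef_rot: [3.141, 0.001, 2.349]
wrist_force: [-0.5, 0.5, -0.3]
finger_gap: 94.1
finger_force: 0.0
```

```bash
python3 - <<'E'
from h import *
np.set_printoptions(precision=1,suppress=True)
w=imaging.camera("wrist");save(w,"w2.png",s=1.25)
t=imaging.camera("side")
s=monitor.read_state();print(s["clock"],s["eef_pos"],s["eef_rot"],np.abs(s["qd"]).max())
for r in trace(w,"packet_center"):
    m=r["region"].astype(np.uint8);k=cv2.findContours(m,0,2)[0];k=max(k,key=cv2.contourArea)
    P=np.array([atz(w,q[0],14)[:2] for q in k],np.float32);print(r["rect"],r["p"],cv2.minAreaRect(P))
    print(cv2.boxPoints(cv2.minAreaRect(k)))
E
```

```text
4.2 [ 521.2 -175.1  201.1] [3.1 0.  2.3] 0.004413816739206981
[318.6, 115.4, 62.1, 41.2] 0.68 ((473.36480712890625, -128.07752990722656), (59.69256591796875, 34.93099594116211), 48.78925323486328)
[[286.   99.9]
 [347.3  95.2]
 [350.2 132.1]
 [288.8 136.8]]
```

View pics/w2.png

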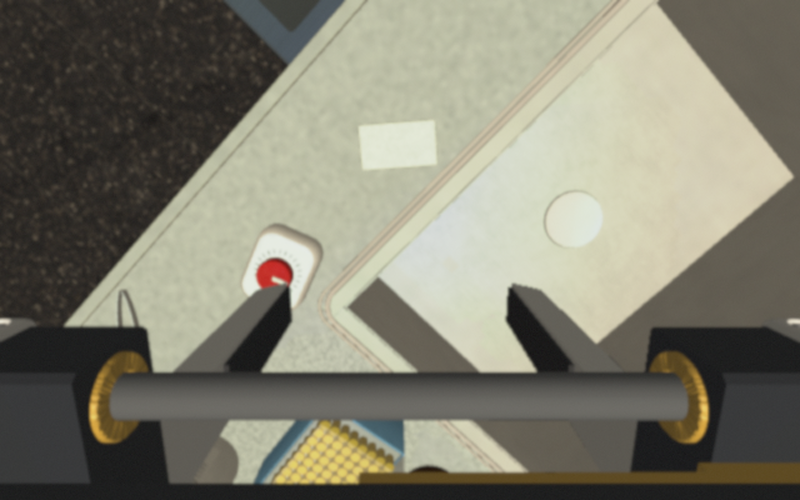

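The packet is centred at raw (318,116). It measures 59.7 x 34.9 mm at z=14, which matches, with the long axis heading 48.8°. The sink rim lies just to its right, so I'll use a narrower opening.

```bash
python3 - <<'E'
from h import *
print(rel((470.7,-131.1,25),138.8))
E
```

```text
shift [ 67.   -5.  175.9] heading 134.6 j6 -1.17 turn -4.2 (mod180 -4.2)
```

Call:
arm_command:
  steps:
    - [0.76,67,-5,0,-4]
    - [0.76,67,-5,50,-4.2]
    - [0.76,67,-5,100,-4.2]
    - [0.76,67,-5,140,-4.2]
    - [0.76,67,-5,160,-4.2]
    - [0.76,67,-5,170,-4.2]
    - [0.76,67,-5,176,-4.2]
    - [0.76,67,-5,176,-4.2]
    - [0.76,67,-5,176,-4.2]
  force: 12

```text
clock: 5.38
eef_pos: [470.8, -132.0, 25.1]
eef_rot: [3.141, 0.001, 2.421]
wrist_force: [-0.1, -0.4, -0.1]
finger_gap: 71.3
finger_force: 0.0
```

Position is good and there's no contact. I'll close the gripper and lift.

Call:
arm_command:
  steps:
    - [0.5,0,0,0,0]
    - [0.5,0,0,0,0]
    - [0.5,0,0,0,0]
    - [0.5,0,0,0,0]
    - [0.5,0,0,-10,0]
    - [0.5,0,0,-40,0]
    - [0.5,0,0,-100,0]
    - [0.5,0,0,-160,0]
    - [0.5,0,0,-205,0]
    - [0.5,0,0,-205,0]
  force: 12

```text
clock: 6.62
eef_pos: [471.3, -132.2, 233.0]
eef_rot: [3.139, 0.006, 2.421]
wrist_force: [-0.7, 0.0, -1.5]
finger_gap: 59.7
finger_force: 12.0
```

```bash
python3 - <<'E'
from h import *
print(rel((500,207,233),54.7))
E
```

```text
shift [202.2 273.9  -0.5] heading 138.7 j6 -1.20 turn 84.0 (mod180 84.0)
```

Call:
arm_command:
  steps:
    - [0.5,22,30,0,10]
    - [0.5,44,60,0,20]
    - [0.5,66,90,0,30]
    - [0.5,88,120,0,40]
    - [0.5,110,150,0,50]
    - [0.5,132,180,0,60]
    - [0.5,154,210,0,70]
    - [0.5,176,240,0,80]
    - [0.5,195,264,0,84]
    - [0.5,202,274,0,84]
    - [0.5,202,274,0,84]
    - [0.5,202,274,0,84]

```text
clock: 8.12
eef_pos: [499.4, 206.3, 229.2]
eef_rot: [-3.141, 0.0, 0.955]
wrist_force: [-0.8, -0.1, -0.1]
finger_gap: 59.5
finger_force: 12.0
```

```bash
python3 - <<'E'
from h import *
np.set_printoptions(precision=1,suppress=True)
w=imaging.camera("wrist");save(w,"w3.png",s=1.25);np.savez("w3.npz",view=w["view"],mtx=w["mtx"],img=w["img"])
s=monitor.read_state();print(s["clock"],s["eef_pos"],s["eef_rot"],np.abs(s["qd"]).max(),s["finger_gap"],s["joints"])
for t in ["chest_drawer_3","drawer_pull","knob_grip","packet_center"]:
    print(t,[(np.round(r["rect"],1).tolist(),round(r["p"],2)) for r in find_in(w,t)][:3])
for n,p in [("pull",(510.3,221.2,82)),("knob",(606,323,178)),("c1",(562,189,96)),("c2",(460,261,96))]: print(n,proj(w,p)*1.25)
E
```

```text
8.175 [499.4 206.3 229.4] [-3.1  0.   1. ] 0.009052134333500824 59.75652785105059 [ 0.3  0.3  1.5 -0.   1.3  0.9]
chest_drawer_3 [([318.6, 127.0, 163.8, 102.9], 0.61)]
drawer_pull [([319.9, 126.0, 161.5, 102.1], 0.86)]
knob_grip []
packet_center [([317.1, 286.6, 23.9, 20.9], 0.6), ([317.5, 242.3, 118.3, 71.8], 0.58)]
pull [398.2 215.3]
knob [443.4 -72.8]
c1 [487.5 213.2]
c2 [304.1 213.5]
```

View pics/w3.png

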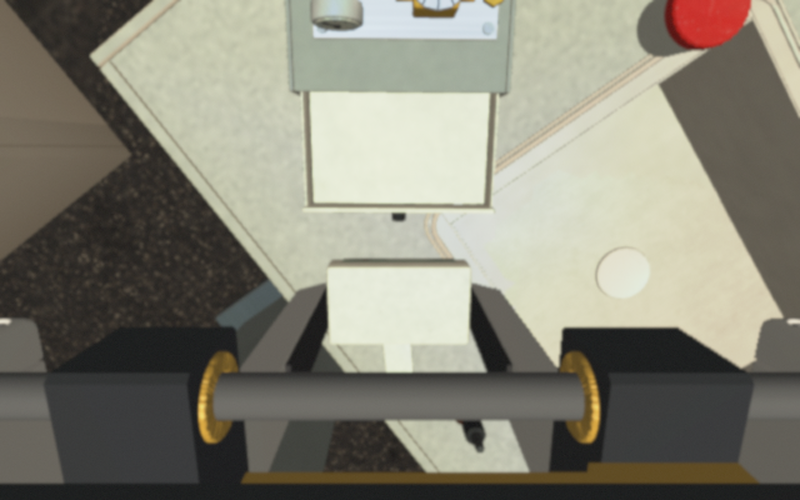

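The packet is held square, with its face at rows 265-345. The drawer is centred near column 399, with the inner front face at row 206 and the plate edge at row 92, all in the 1.25x picture.

```bash
python3 - <<'E'
from h import *
np.set_printoptions(precision=1,suppress=True)
w=dict(np.load("w3.npz"));S=1/1.25
a=atz(w,(399*S,206*S),96);b=atz(w,(399*S,92*S),100);h=np.radians(54.7);u=np.array([np.cos(h),np.sin(h)]);v=np.array([-u[1],u[0]])
print(a,b,(b-a)[:2]@u,(b-a)[:2]@v); m=(a+b)/2
ps=[atz(w,(x*S,y*S),229.3-11) for x,y in [(328,267),(470,267),(470,345),(328,345)]];c=np.mean(ps,0)
print("pk",np.array(ps),"off",(c[:2]-[499.4,206.3])@u,(c[:2]-[499.4,206.3])@v)
print(m,rel((m[0],m[1],91)))
for n,x,y,z in [("l",303,210,96),("r",495,210,96),("Lp",290,92,100),("Rp",509,92,100)]: print(n,atz(w,(x*S,y*S),z))
E
```

```text
[515.7 227.8  96. ] [557.6 287.1 100. ] 72.64963956627832 0.014152575648908369
pk [[486.7 237.6 218.3]
 [534.1 204.  218.3]
 [515.2 175.1 218.3]
 [465.7 210.1 218.3]] off 0.9110272856678256 -0.6169694630647408
[536.7 257.5  98. ] shift [ 62.9   1.  138.5] heading 54.7 j6 0.94
l [460.9 263.3  96. ]
r [567.3 187.9  96. ]
Lp [501.6 326.9 100. ]
Rp [614.2 247.1 100. ]
```

Call:
arm_command:
  steps:
    - [0.5,62,1,0,0]
    - [0.5,62,1,0,0]
    - [0.5,62,1,50,0]
    - [0.5,62,1,90,0]
    - [0.5,62,1,115,0]
    - [0.5,62,1,125,0]
    - [0.5,62,1,131,0]
    - [0.5,62,1,134,0]
    - [0.5,62,1,134,0]
    - [0.5,62,1,134,0]

```text
clock: 9.62
eef_pos: [536.2, 257.4, 96.0]
eef_rot: [3.141, -0.001, 0.955]
wrist_force: [0.3, -0.5, -1.8]
finger_gap: 60.1
finger_force: 12.0
```

Call:
arm_command:
  steps:
    - [0.5,0,0,1.5,0]
    - [0.5,0,0,2,0]
    - [0.72,0,0,2,0]
    - [0.72,0,0,2,0]
    - [0.72,0,0,2,0]
    - [0.72,0,0,-20,0]
    - [0.72,0,0,-60,0]
    - [0.72,-40,0,-90,0]
    - [0.72,-75,0,-90,0]
    - [0.72,-75,0,-90,0]

```text
clock: 10.88
eef_pos: [492.1, 195.0, 186.1]
eef_rot: [3.141, -0.001, 0.954]
wrist_force: [-0.1, 1.0, 0.1]
finger_gap: 67.5
finger_force: 0.0
```

```bash
python3 - <<'E'
from h import *
np.set_printoptions(precision=1,suppress=True)
w=imaging.camera("wrist");save(w,"w4.png",s=1.25)
s=monitor.read_state();print(s["clock"],s["eef_pos"],s["wrist_force"])
t=imaging.camera("top")
for n,c,z in [("w",w,83),("t",t,83)]:
  for r in trace(c,"packet_center"):
    k=max(cv2.findContours(r["region"].astype(np.uint8),0,2)[0],key=cv2.contourArea)
    print(n,r["rect"],r["p"],cv2.minAreaRect(np.array([atz(c,q[0],z)[:2] for q in k],np.float32)))
h=np.radians(54.7);u=np.array([np.cos(h),np.sin(h)])
p=np.array([510.3,221.2])-25*u;print(rel((p[0],p[1],170)),rel((p[0],p[1],92)))
E
```

```text
10.925 [492.7 195.8 185.9] [0.6 0.4 0.7]
w [317.2, 103.0, 83.8, 53.2] 0.75 ((537.0135498046875, 258.0061950683594), (34.86439514160156, 59.67402648925781), 55.4807014465332)
w [316.0, 282.4, 25.7, 29.6] 0.67 ((452.3513488769531, 141.96636962890625), (25.871139526367188, 20.465932846069336), 58.27017593383789)
t [267.2, 265.1, 12.8, 14.8] 0.5 ((424.162353515625, 96.88007354736328), (40.797401428222656, 21.165206909179688), 63.704437255859375)
shift [ 5.  -0.1 15.2] heading 54.7 j6 0.93 shift [ 5.  -0.1 93.2] heading 54.7 j6 0.93
```

View pics/w4.png

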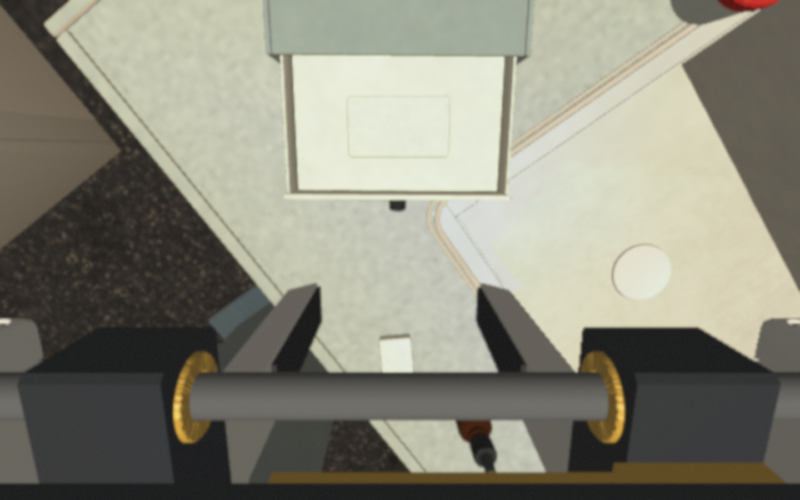

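The packet lies flat in the drawer, outlined at (348-450, 96-157) in the 1.25x picture, and its size matches at floor height. Next I'll shut the drawer.

Call:
arm_command:
  steps:
    - [0,3,0,0,0]
    - [0,3,0,20,0]
    - [0,3,0,60,0]
    - [0,3,0,94,0]
    - [0,3,0,94,0]
    - [0,10,0,94,0]
    - [0,16,0,94,0]
    - [0,22,0,94,0]
    - [0,32,0,94,0]
    - [0,42,0,94,0]
    - [0,52,0,94,0]
    - [0,62,0,94,0]
    - [0,72,0,94,0]
    - [0,80,0,94,0]
    - [0,85,0,94,0]
    - [0,88,0,94,0]
    - [0,88,0,94,0]

```text
clock: 13.2
eef_pos: [543.5, 268.0, 91.4]
eef_rot: [-3.142, 0.0, 0.955]
wrist_force: [-0.1, -0.3, 0.2]
finger_gap: 0.4
finger_force: 0.0
```

Call:
arm_command:
  steps:
    - [0,3,0,0,0]
    - [0,6,0,0,0]
    - [0,9,0,0,0]
    - [0,9,0,0,0]

```text
clock: 13.7
eef_pos: [546.4, 271.8, 91.2]
eef_rot: [-3.139, 0.011, 0.955]
wrist_force: [-23.3, -28.8, 18.6]
finger_gap: 0.3
finger_force: 18.4
```

Call:
arm_command:
  steps:
    - [0,-10,0,0,0]
    - [0,-40,0,0,0]
    - [0,-70,0,-30,0]
    - [0.75,-70,0,-90,0]
    - [0.75,-70,0,-150,0]
    - [0.75,-55,0,-190,0]
    - [0.75,-25,0,-220,0]
    - [0.75,-25,0,-220,0]

```text
clock: 14.7
eef_pos: [535.1, 256.1, 313.2]
eef_rot: [3.14, -0.003, 0.956]
wrist_force: [0.1, 0.6, -0.4]
finger_gap: 46.9
finger_force: 0.0
```

```bash
python3 - <<'E'
from h import *
np.set_printoptions(precision=1,suppress=True)
w=imaging.camera("wrist");save(w,"w5.png",s=1.25);np.savez("w5.npz",view=w["view"],mtx=w["mtx"])
t=imaging.camera("top");sd=imaging.camera("side")
s=monitor.read_state();print(s["clock"],s["eef_pos"],s["eef_rot"],s["joints"])
for n,c in [("w",w),("t",t),("s",sd)]:
    print(n,[(np.round(r["rect"],1).tolist(),round(r["p"],2)) for r in find_in(c,"knob_grip")][:3])
print(proj(w,(606,323,178))*1.25)
E
```

```text
14.85 [533.8 254.4 310.2] [-3.1  0.   1. ] [ 0.4  0.3  1.3 -0.   1.5  1. ]
w []
t []
s [([295.7, 233.7, 10.2, 13.0], 0.53)]
[427.  100.6]
```

View pics/w5.png

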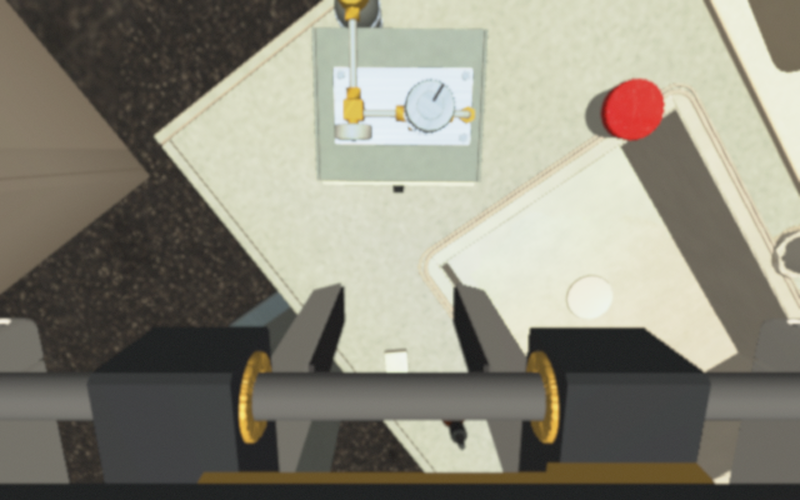

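The drawer is shut, with the front flush and the pull at (398,189). The knob is at about (431,102) in the 1.25x picture, and its dark line points towards (441,85).

```bash
python3 - <<'E'
from h import *
np.set_printoptions(precision=1,suppress=True)
w=imaging.camera("wrist");S=.8
g=cv2.cvtColor(w["img"],cv2.COLOR_RGB2GRAY)
for r in trace(w,"knob_grip")[:2]: print(r["rect"],r["p"])
k=atz(w,(430.5*S,101.5*S),179);e=atz(w,(442*S,84*S),179);d=e-k
print(k,"line heading",np.degrees(np.arctan2(d[1],d[0])))
ed=[atz(w,(x*S,y*S),178) for x,y in [(405,103),(456,103),(430,78)]];print(ed,np.linalg.norm(ed[0]-ed[1]))
im=cv2.resize(g[55:115,310:380],None,fx=1,fy=1);c=cv2.HoughCircles(cv2.resize(im,None,fx=4,fy=4,interpolation=cv2.INTER_CUBIC),cv2.HOUGH_GRADIENT,2,60,param1=80,param2=30,minRadius=60,maxRadius=95)
if c is not None:
  for q in c[0][:3]: print(q, q[:2]/4+[310,55], atz(w,q[:2]/4+[310,55],179))
print(tri([(w,(430.5*S,101.5*S)),(imaging.camera("side"),(296.5,228.5))]))
print(rel((k[0],k[1],230),230))
save(w,"kn.png",(300,40,400,130),6)
E
```

```text
[343.2, 82.2, 44.7, 39.3] 0.86
[605.4 319.  179. ] line heading 20.66525204987639
[array([591.7, 327.8, 178. ]), array([618.3, 308.9, 178. ]), array([613.2, 330.9, 178. ])] 32.70504273823391
[135.  101.   80.6] [343.8  80.2] [605.4 319.9 179. ]
[103.   31.   73.2] [335.8  62.8] [607.7 334.4 179. ]
(array([606.8, 319.4, 178.7]), [np.float64(1.3606175205636322), np.float64(1.3606175205634499)])
shift [93.8 21.  81.2] heading 54.7 j6 1.00 turn -175.3 (mod180 4.7)
```

View pics/kn.png

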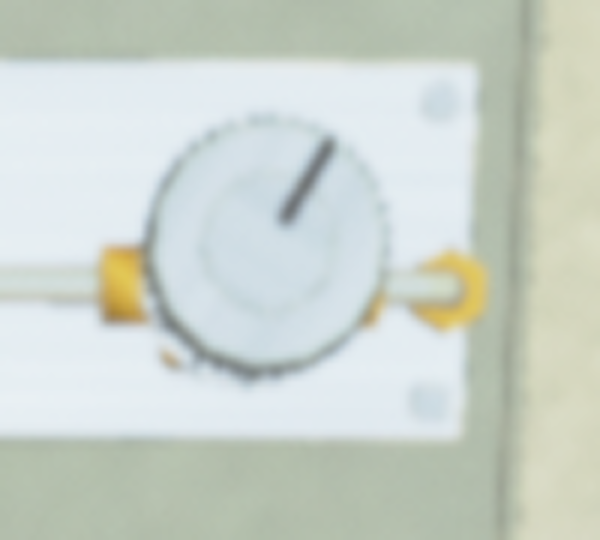

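The knob's top disc is centred at raw (344.5,80), which gives the axis at about (606,320) and the top at z≈179. The line heading is about 22°. Next I'll turn the wrist back and go above the knob.

Call:
arm_command:
  steps:
    - [0.62,0,0,-10,-10]
    - [0.62,0,0,-10,-20]
    - [0.62,0,0,-10,-30]
    - [0.62,0,0,-10,-40]
    - [0.62,10,2,-10,-50]
    - [0.62,20,4,-10,-60]
    - [0.62,30,6,-10,-70]
    - [0.62,40,8,-10,-80]
    - [0.62,50,10,-10,-90]
    - [0.62,60,12,-10,-100]
    - [0.62,70,15,-10,-110]
    - [0.62,80,18,-10,-120]
    - [0.62,90,21,-10,-130]
    - [0.62,95,21,-10,-140]
    - [0.62,95,21,20,-150]
    - [0.62,95,21,50,-160]
    - [0.62,95,21,80,-170]
    - [0.62,95,21,80,-175]
    - [0.62,95,21,80,-175]
    - [0.62,95,21,80,-175]

```text
clock: 17.65
eef_pos: [606.4, 320.3, 231.9]
eef_rot: [-3.141, 0.001, -2.276]
wrist_force: [-0.3, 0.7, 0.6]
finger_gap: 57.9
finger_force: 0.0
```

```bash
python3 - <<'E'
from h import *
s=monitor.read_state();print(s["clock"],s["joints"],s["finger_gap"]);print(rel((606,320,168.5)))
E
```

```text
17.65 [ 4.32542090e-01  6.11096339e-01  1.05908803e+00 -5.64531495e-06
  1.47065675e+00 -2.00391212e+00] 57.919778258506774
shift [ 0.5  0.1 63.4] heading -130.4 j6 -2.00
```

Call:
arm_command:
  steps:
    - [0.62,0,0,25,0]
    - [0.62,0,0,45,0]
    - [0.62,0,0,58,0]
    - [0.62,0,0,63,0]
    - [0.62,0,0,63,0]
    - [0.2,0,0,63,0]
    - [0.2,0,0,63,0]
    - [0.2,0,0,63,0]
    - [0.2,0,0,63,0]
    - [0.2,0,0,63,0]
  force: 15

```text
clock: 18.9
eef_pos: [606.0, 320.6, 168.7]
eef_rot: [3.141, 0.0, -2.274]
wrist_force: [-4.6, 2.5, 3.2]
finger_gap: 31.9
finger_force: 15.0
```

```bash
python3 - <<'E'
from h import *
s=monitor.read_state();print(s["clock"],s["eef_pos"],s["wrist_force"],s["moment"],s["finger_gap"],s["joints"][5])
E
```

```text
18.9 [606.04050107 320.59778747 168.66796586] [-4.61799082  2.47792477  3.20969685] [0.55911809 0.82504107 0.01445355] 31.911157758349283 -2.005941012042143
```

Call:
arm_command:
  steps:
    - [0.2,0,0.5,0,5]
    - [0.2,0,0.5,0,10]
    - [0.2,0,0.5,0,15]
    - [0.2,0,0.5,0,20]
    - [0.2,0,0.5,0,25]
    - [0.2,0,0.5,0,30]

```text
clock: 19.65
eef_pos: [606.1, 320.5, 168.5]
eef_rot: [-3.141, 0.0, -2.8]
wrist_force: [-1.0, 1.4, -0.2]
finger_gap: 31.9
finger_force: 15.0
```

```bash
python3 - <<'E'
from h import *
s=monitor.read_state();print(s["clock"],s["eef_pos"],s["wrist_force"],s["moment"],s["finger_gap"],s["joints"][5])
E
```

```text
19.65 [606.07371535 320.51135187 168.4977899 ] [-1.02483736  1.35227737 -0.21547941] [0.08304251 0.18036237 0.06985   ] 31.909504190814715 -1.4788351206385875
```

Call:
arm_command:
  steps:
    - [0.2,0,0,0,8]
    - [0.2,0,0,0,16]
    - [0.2,0,0,0,24]
    - [0.2,0,0,0,32]
    - [0.2,0,0,0,40]

```text
clock: 20.27
eef_pos: [606.0, 320.3, 168.2]
eef_rot: [-3.141, 0.0, 2.783]
wrist_force: [-0.9, 0.8, -0.1]
finger_gap: 31.6
finger_force: 15.0
```

```bash
cat > m.py <<'E'
from h import *
s=monitor.read_state();print(s["clock"],s["wrist_force"].round(1),s["moment"].round(3),s["joints"][5].round(3),(np.degrees(s["eef_rot"][2])%360).round(2),s["eef_pos"].round(2))
E
python3 m.py
```

```text
20.275 [-0.9  0.8 -0.1] [-0.038  0.11   0.053] -0.779 159.45 [606.05 320.33 168.24]
```

Call:
arm_command:
  steps:
    - [0.2,0,0,0,8]
    - [0.2,0,0,0,16]
    - [0.2,0,0,0,24]
    - [0.2,0,0,0,32]
    - [0.2,0,0,0,40]

```text
clock: 20.9
eef_pos: [605.9, 320.2, 167.9]
eef_rot: [-3.141, 0.001, 2.085]
wrist_force: [-1.2, -0.2, -1.5]
finger_gap: 31.7
finger_force: 15.0
```

```bash
python3 m.py
```

```text
20.9 [-1.2 -0.2 -1.5] [-0.186  0.248  0.057] -0.081 119.45 [605.91 320.21 167.94]
```

Call:
arm_command:
  steps:
    - [0.2,0,0,0.3,8]
    - [0.2,0,0,0.3,16]
    - [0.2,0,0,0.3,24]
    - [0.2,0,0,0.3,32]

```text
clock: 21.4
eef_pos: [605.8, 320.2, 167.6]
eef_rot: [-3.141, 0.001, 1.526]
wrist_force: [-3.0, -1.3, -0.8]
finger_gap: 31.7
finger_force: 15.0
```

```bash
python3 m.py
```

```text
21.4 [-3.  -1.3 -0.8] [-0.234  0.498  0.054] 0.478 87.45 [605.77 320.18 167.62]
```

Call:
arm_command:
  steps:
    - [0.2,0,0,0.2,8]
    - [0.2,0,0,0.2,16]
    - [0.2,0,0,0.2,24]
    - [0.2,0,0,0.2,32]

```text
clock: 21.9
eef_pos: [605.8, 320.4, 167.7]
eef_rot: [3.142, 0.001, 0.968]
wrist_force: [-2.2, -0.4, 0.7]
finger_gap: 31.6
finger_force: 15.0
```

```bash
python3 m.py
```

```text
21.9 [-2.2 -0.4  0.7] [-0.099  0.579  0.366] 1.036 55.47 [605.84 320.45 167.73]
```

Call:
arm_command:
  steps:
    - [0.2,0,0,0,5]
    - [0.2,0,0,0,10]
    - [0.2,0,0,0,10]

```text
clock: 22.28
eef_pos: [605.9, 320.6, 167.8]
eef_rot: [3.141, 0.0, 0.799]
wrist_force: [-0.4, 1.0, 0.3]
finger_gap: 31.5
finger_force: 15.0
```

```bash
python3 m.py
```

```text
22.275 [-0.4  1.   0.3] [0.192 0.315 0.16 ] 1.205 45.76 [605.95 320.58 167.84]
```

Call:
arm_command:
  steps:
    - [0.6,0,0,0,0]
    - [0.6,0,0,0,0]
    - [0.6,0,0,0,0]
    - [0.6,0,0,-40,0]
    - [0.6,-20,0,-80,0]
    - [0.6,-70,0,-100,0]
    - [0.6,-85,0,-100,0]
    - [0.6,-85,0,-100,0]
    - [0.6,-85,0,-100,0]

```text
clock: 23.4
eef_pos: [546.9, 260.2, 267.6]
eef_rot: [-3.141, 0.0, 0.798]
wrist_force: [0.1, -0.3, -0.0]
finger_gap: 56.8
finger_force: 0.0
```

```bash
cat > line.py <<'E'
import sys
from h import *
w=imaging.camera("wrist");z=178.3+float(sys.argv[1])
g=cv2.cvtColor(w["img"],cv2.COLOR_RGB2GRAY)
# metric patch, 0.1 mm/px, x right = world x, y up = world y
c=np.array([605.8,320.3]);n=400
src=[proj(w,(c[0]+a,c[1]+b,z)) for a,b in [(-20,20),(20,20),(20,-20),(-20,-20)]]
M=cv2.getPerspectiveTransform(np.float32(src),np.float32([(0,0),(n,0),(n,n),(0,n)]))
P=cv2.warpPerspective(g,M,(n,n),flags=cv2.INTER_CUBIC);cv2.imwrite("pics/patch%s.png"%sys.argv[2],P)
H=cv2.HoughCircles(cv2.GaussianBlur(P,(9,9),2),cv2.HOUGH_GRADIENT,2,100,param1=60,param2=30,minRadius=145,maxRadius=170)
print("circle",None if H is None else H[0][:2])
cx,cy=(200,200) if H is None else H[0][0][:2]
yy,xx=np.mgrid[:n,:n];r=np.hypot(xx-cx,yy-cy);m=((r<125)&(P<np.median(P[r<125])-35)).astype(np.uint8)
k=cv2.connectedComponentsWithStats(m);i=1+np.argmax(k[2][1:,4]);ys,xs=np.nonzero(k[1]==i)
v=cv2.fitLine(np.c_[xs,ys].astype(np.float32),cv2.DIST_L2,0,.01,.01).ravel();d=np.array([xs.mean()-cx,ys.mean()-cy]);vv=v[:2]*np.sign(v[:2]@d)
print("n",len(xs),"line dir",np.degrees(np.arctan2(-vv[1],vv[0])).round(2),"center dir",np.degrees(np.arctan2(-d[1],d[0])).round(2),"rad mm",np.linalg.norm(d)/10,"src",np.round(src[0]),np.round(src[2]))
E
python3 line.py 0 A; python3 m.py
```

```text
circle None
n 2337 line dir -125.83 center dir -123.06 rad mm 7.897465992705975 src [277.  90.] [359.  91.]
23.45 [ 0.   0.9 -1.3] [-0.067  0.108 -0.026] 1.156 45.74 [546.91 260.22 267.39]
```

Call:
arm_command:
  steps:
    - [0.6,60,0,0,0]
    - [0.6,84,0,20,0]
    - [0.6,84.5,0,60,0]
    - [0.6,84.5,0,90,0]
    - [0.6,84.5,0,99.5,0]
    - [0.6,84.5,0,99.5,0]
    - [0.6,84.5,0,99.5,0]
    - [0.2,84.5,0,99.5,0]
    - [0.2,84.5,0,99.5,0]
    - [0.2,84.5,0,99.5,0]
    - [0.2,84.5,0,99.5,0]
  force: 20

```text
clock: 24.82
eef_pos: [605.6, 320.3, 168.7]
eef_rot: [3.141, -0.0, 0.798]
wrist_force: [-0.9, -0.7, 2.0]
finger_gap: 31.7
finger_force: 20.0
```

```bash
python3 m.py
```

```text
24.825 [-0.9 -0.7  2. ] [-0.069  0.143 -0.039] 1.206 45.72 [605.61 320.28 168.71]
```

Call:
arm_command:
  steps:
    - [0.2,0,0,0,-8]
    - [0.2,0,0,0,-16]
    - [0.2,0,0,0,-24]
    - [0.2,0,0,0,-32]
    - [0.2,0,0,0,-40]
    - [0.2,0,0,0,-48]
    - [0.2,0,0,0,-56]
    - [0.2,0,0,0,-64]
    - [0.2,0,0,0,-72]
    - [0.2,0,0,0,-80]
    - [0.2,0,0,0,-86]
    - [0.2,0,0,0,-90]
    - [0.2,0,0,0,-90]
    - [0.2,0,0,0,-90]

```text
clock: 26.58
eef_pos: [605.9, 320.3, 169.3]
eef_rot: [3.14, 0.001, 2.368]
wrist_force: [-0.1, -0.4, 5.6]
finger_gap: 31.5
finger_force: 20.0
```

```bash
python3 m.py
```

```text
26.575 [-0.1 -0.4  5.6] [-0.112 -0.032  0.037] -0.364 135.69 [605.9 320.3 169.3]
```

Call:
arm_command:
  steps:
    - [0.6,0,0,0,0]
    - [0.6,0,0,0,0]
    - [0.6,0,0,0,0]
    - [0.6,0,0,-40,0]
    - [0.6,-20,0,-80,0]
    - [0.6,-70,0,-100,0]
    - [0.6,-85,0,-100,0]
    - [0.6,-85,0,-100,0]
    - [0.6,-85,0,-100,0]

```text
clock: 27.7
eef_pos: [665.5, 261.9, 267.4]
eef_rot: [-3.14, -0.001, 2.37]
wrist_force: [0.2, 0.5, 0.1]
finger_gap: 56.6
finger_force: 0.0
```

```bash
python3 line.py 0.8 B; python3 m.py; python3 -c "
import cv2,numpy as np
cv2.imwrite('pics/AB.png',np.hstack([cv2.imread('pics/patchA.png'),cv2.imread('pics/patchB.png')]))"
```

```text
circle None
n 2357 line dir -35.62 center dir -39.12 rad mm 7.899265610907011 src [320.  47.] [319. 133.]
27.75 [0.4 0.3 0.1] [-0.064  0.034 -0.019] -0.475 135.79 [665.56 262.02 267.8 ]
```

View pics/AB.png

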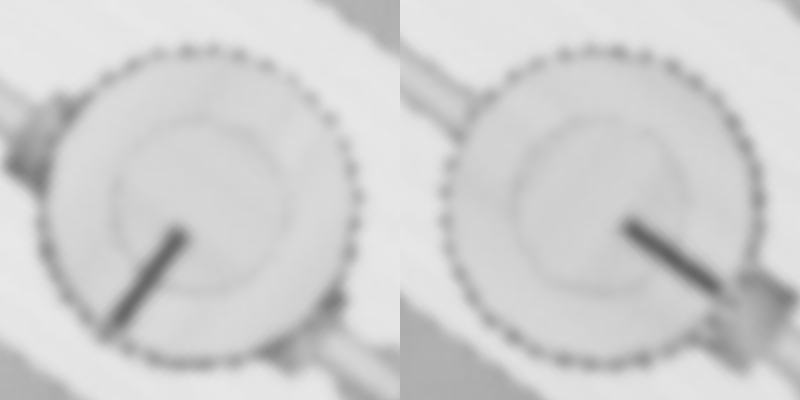

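The patches show the line running from (180,235) to (108,332) when seated. It now runs from (628,225) to (720,290), which is 90.2° counter-clockwise. I'll regrip at the same place.

Call:
arm_command:
  steps:
    - [0.6,60,0,0,0]
    - [0.6,84,0,20,0]
    - [0.6,85,0,60,0]
    - [0.6,85,0,90,0]
    - [0.6,85,0,99.5,0]
    - [0.6,85,0,99.5,0]
    - [0.6,85,0,99.5,0]
    - [0.2,85,0,99.5,0]
    - [0.2,85,0,99.5,0]
    - [0.2,85,0,99.5,0]
    - [0.2,85,0,99.5,0]
    - [0.2,85,0,99.5,0]
  force: 20

```text
clock: 29.25
eef_pos: [605.7, 320.4, 169.2]
eef_rot: [3.141, 0.0, 2.369]
wrist_force: [2.1, 2.9, 1.3]
finger_gap: 31.7
finger_force: 20.0
```

```bash
python3 m.py
```

```text
29.25 [2.1 2.9 1.3] [ 0.314 -0.416 -0.001] -0.365 135.72 [605.74 320.41 169.22]
```

Call:
arm_command:
  steps:
    - [0.2,0,0,0,0]
    - [0.2,0,0,0,0]
    - [0.2,0,0,0,0]
    - [0.2,0,0,0,0]
    - [0.2,0,0,0,0]
    - [0.2,0,0,0,0]
    - [0.2,0,0,0,0]
    - [0.2,0,0,0,0]
    - [0.2,0,0,0,0]
    - [0.2,0,0,0,0]
    - [0.2,0,0,0,0]
    - [0.2,0,0,0,0]
    - [0.2,0,0,0,0]
    - [0.2,0,0,0,0]
    - [0.2,0,0,0,0]
    - [0.2,0,0,0,0]

```text
clock: 31.25
eef_pos: [605.7, 320.4, 169.1]
eef_rot: [3.141, 0.0, 2.369]
wrist_force: [3.9, 3.4, 1.9]
finger_gap: 31.7
finger_force: 20.0
```

```bash
python3 m.py; python3 -c "
from cell import job
print(job.sign_off())"
```

```text
31.25 [3.9 3.4 1.9] [ 0.568 -0.742 -0.037] -0.365 135.72 [605.73 320.37 169.14]
the job is handed in; nothing more can be done
None
```

I handed the job in at about 31 s: the packet is flat in the shut top drawer, and the thumbscrew was seated, backed off a quarter turn (90.2° by its line) and is still gripped. I let go of it once after backing off to check the line, then regripped at the same setting.

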